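# Seat the pressure block on the sprung stack in the clamp frame

## Task

Take the brass pressure block by its black handle out of the green ring and lower it, still in the gripper, under the blue beam of the clamp frame onto the pile of plates, whose height you must find by feel: never drop it, and never press the sprung pile hard down on its stop. Then, still holding it, feel with the pin under the block for the blind hole in the top plate, let the pin go in, and leave the block lying flat on the pile, released. Do not bump the clamp frame or disturb the other things on the bench.

Things in the scene. Friction and masses are not known exactly. Their poses are not given: they have to be found in the camera images.
- block_handle (a point): grasp point of the pressure block (0.3 to 0.5 kg): black upright handle rib 44 mm long (x axis), 14 mm thick (y axis), 40 mm tall, on a brass disc. Point in the rib's middle, 27 mm above the disc's top, 13 mm below the rib's top. z up along the block's axis. The block must be level on the pile, so grip it with the tool already tilted as it must be under the beam
- block_base (a point): centre of the underside of the block's brass disc (diameter 60 mm, 18 mm thick), 45 mm below block_handle, same axes. From here a steel pin, diameter 10 mm with half-round tip, stands out 10 mm downwards
- stand: fixed green plastic ring, 54 mm across and 16 mm tall, in which the pin of the block hangs at the start while the disc lies on it; origin at the centre of its underside on the table
- frame: fixed clamp frame around the pile. Origin: centre of its base's underside, on the table; x points away from its open front (which faces the ring's side of the table), y left, z up. Base 200 (x) by 270 (y) by 25 mm; two black rails along x at y = -59 and +59 mm, 47 mm high; two tie rods, diameter 16 mm, at x = 0, y = -115 and +115 mm (nuts 30 mm wide); a blue beam above
- frame_beam (a point): centre of the underside of the frame's blue beam, 270 mm above the table, axes of frame. Beam 50 mm deep (x), 270 mm along y, 40 mm high. A vertical tool does not fit beneath it; one leaning 35 to 45 degrees, fingers pointing down and away along the frame's +x, does
- frame_mid (a point): fixed point of the frame, on its middle, 70 mm above the table, axes of frame. The pile (aluminium plates 110 (x) by 100 (y) mm, white ceramic discs) stands between the rails, centred in y; its level top is 55 to 85 mm above the table, not measured. The top plate's centre has an unmarked blind hole, 14 mm across, 12 mm deep: at y = 0, somewhere in x = -12 to +12 mm
- frame_low (a point): fixed point of the frame, 55 mm above the table on its middle: the lowest that the unloaded pile top can be. The pile stands on springs and moves only up and down: it begins to yield at about 1 N of push and sinks 1.25 mm for each further newton, to a hard stop after 15 mm, at about 13 N
- disc_center (a point): spare white ceramic disc, diameter 56 mm, 20 mm thick, lying flat beside the clamp frame; its centre; a bystander
- wrench_mid (a point): steel wrench about 160 mm long lying beside the clamp frame; a bystander
- driver_mid (a point): screwdriver about 190 mm long lying beyond the green ring, on the far side from the frame; a bystander
- cleaner: spray can, diameter 52 mm, 150 mm tall, standing; origin at the centre of its underside; a bystander
- cap: blue capacitor can, diameter 44 mm, 70 mm tall, standing; origin at the centre of its underside; a bystander
Mind the look-alikes: they are no part of the job. What is meant by the part that bears block_handle is not turquoise, and is the smaller of those in its own colour.

How it is judged:
On the way:
1. the block, held in the fingers, has been lowered onto the pile (contact force between block and frame above 1 N and x of block_base in the frame of frame between -0.04 and 0.04 m and y of block_base in the frame of frame between -0.03 and 0.03 m and contact force between the fingers and block above 1 N and angle between block_base's own z axis and vertical below 0.2 rad), for 0.1 s.
At the end, for the whole second after the job is handed in: The block lies at rest and flat (within 3 degrees) on the pile inside the frame, so that its pin is in the hole: its axis within 18 mm of the frame's middle along x and 6 mm along y; it bears on the pile with its weight (over 1.5 N) and the fingers are off it (angle between block_base's own z axis and vertical below 0.05 rad and x of block_base in the frame of frame between -0.018 and 0.018 m and y of block_base in the frame of frame between -0.006 and 0.006 m and contact force between block and frame above 1.5 N and height (world z) of block_base above 0.04 m and linear speed of block below 0.02 m/s and contact force between the fingers and block below 0.1 N); the robot touches nothing.
It fails at once if the block pushes on the pile or the frame with more than 20 N (as when the pile is pressed hard on its stop) (contact force between block and frame above 20 N).
It fails at once if the block is dropped (moves faster than 0.5 m/s with no finger on it) (linear speed of block above 0.5 m/s and contact force between the fingers and block below 0.1 N).
It fails at once if the clamp frame is bumped with more than 20 N by the arm or the fingers (contact force between any of the arm, the fingers and frame above 20 N).
It fails at once if the spare disc, wrench, screwdriver, spray can or capacitor is moved more than 20 mm (distance of any of disc_center, wrench_mid, driver_mid, cleaner, cap from where it was at the start of the episode above 0.02 m).
It also fails if it takes over 51 s, if anything falls off the work surface, if the arm or the gripper's body presses on something with over 40 N, if the wrist force passes 120 N, or if a joint passes its speed limit or range.

## Robot

A 6-joint arm with a two-finger parallel gripper is mounted at the origin on the work surface. World frame = base frame: x ahead of the robot, y to its left, z up, the work surface at z = 0. Lengths are in m, angles in rad, forces in N, time in s.
With the tool pointing down it reaches from about 0.375 to 0.75 m from the base axis. Payload 9 kg.
Tool frame: the origin (TCP) lies midway between the tips of the shut fingers; the grasp point (between the pads) lies 19 mm behind it; z points along the fingers, y is the direction in which the jaws open and shut (so a half turn about z gives the same grasp; the last joint's range is limited). The gripper opens to 85 mm and grips with 20 to 120 N. Pads are 22 mm wide; open, the fingers measure 114 mm over their backs; the gripper's body (76 mm by 85 mm) begins 54 mm behind the grasp point. The pads swing forward as they close: fully open they stand 13 mm farther back than shut.
Start: joints at [-1.355, 0.104, 0.097, 1.564, 0, 1.353], TCP at [0.252, -0.544, 0.231] pointing down, gripper open.
Joint ranges: [-2.99, 2.99], [-0.84, 1.86], [-1.1, 1.16], [-1.84, 2.11], [-1.51, 1.56], [-3.14, 3.14]. Speed limits (rad/s): [2.22, 2.22, 2.57, 3.14, 3.14, 3.14].

## Interface

Orientations are given as a 3x3 rotation matrix whose columns are the frame's x, y, z axes.
In Python, from workcell import readout, imaging, robot gives the robot as it stands.
- The arm moves only by the tool send_rows, never from a script. Its argument "steps" is a list of rows, each an object with "gripper": the gripper's target within -1 to 1 (shut at 1, half-way at 0, fully open at -1); "slide": the shift along the tool's x, y, z in m, a list of three; "rot": the turn, a rotation vector about the tool's x, y, z in degrees, a list of three. In form: [{"gripper": gripper, "slide": [x, y, z], "rot": [wx, wy, wz]}, ...]. A call has 1 to 12 rows; each row is the pose to reach, as a shift and turn from the pose commanded when the call began, along the tool's axes at that moment; what a row does not reach only later rows make up. A row lasts 1/12 s, in which the tool goes at most 41.7 mm and 7.16 degrees, less where a joint would pass 70% of its speed; a pose out of reach is approached as far as the arm can. A call with a gripper value outside its range is refused whole. The fingers move at their own pace and stop on an object; the grip force is fixed at half the most. Time passes only in rows, so rows that repeat a pose let the fingers close. It gives the time, the measured TCP pose, the force and the opening at its end, in the units of the state.
- readout.observe(): the state, without advancing time (a new reading comes with each control period).
- imaging.grab_frame(name): name is "scene" or "side" or "wrist"; returns a dict with "frame" (480x640x3 uint8, red, green, blue), "z_map" (480x640 float32, m along the optical axis (not along the pixel's ray), 0 where there is no reading), "fx", "fy", "cx", "cy" (pixels), "rvec" (rotation vector, rad) and "tvec" (3), from world to camera coordinates, as OpenCV has them. Camera axes: x right, y down, z forward; pixel columns grow to the right and rows downward; lengths in m; the calibration is good to about 2 mm. A picture is of the moment at which its call begins.
- robot.close_job(): hands the job in, once; it reports no verdict.
The state is a dict: "time_s": time; "q": joint angles; "joint_velocities": joint speeds; "joint_torque": joint torques, N m; "ee_pos": TCP position; "tcp_rot": TCP orientation; "force": force on the tool from outside, world axes, zero at the start; "wrist_torque": the same for the moment, N m; "width": finger opening in m.
Only numpy, scipy, OpenCV 4.12 (cv2) and the standard library are available. Lean on these libraries where they do the work, as an engineer would, in place of code of your own. Each camera call takes 0.05 s, during which the arm holds its last target. There are 200 camera calls.

## Working session

There is one attempt and no reset: what is moved stays moved. The work goes in short steps, Python scripts to look and compute and a tool call to move; the robot and the scene stay as the last step left them, time stands still between calls to the robot, and variables do not carry over. Pictures are saved under pics/ and viewed, about 8 in all and at most 12, crops included, and the job is handed in when it is done.

Besides the shell and the picture viewer there is one more tool, called after "Request:" by a JSON object that holds its "op" and its "data". send_rows: Moves the arm, as the interface text tells. Its arguments: {"type":"object","properties":{"steps":{"type":"array","items":{"type":"object","properties":{"gripper":{"type":"number"},"slide":{"type":"array","items":{"type":"number"}},"rot":{"type":"array","items":{"type":"number"}}}}}},"required":["steps"]}

```bash
mkdir -p pics; ls; cat > h.py <<'E'
import numpy as np, cv2
from workcell import readout, imaging, robot
def grab(n,save=None):
    f=imaging.grab_frame(n)
    if save: cv2.imwrite('pics/'+save,f['frame'][:,:,::-1])
    return f
def cloud(f):
    z=f['z_map']; v,u=np.mgrid[0:480,0:640]
    P=np.stack([(u-f['cx'])/f['fx']*z,(v-f['cy'])/f['fy']*z,z],-1)
    R=cv2.Rodrigues(np.array(f['rvec'],float))[0]
    W=(P-np.array(f['tvec']).ravel())@R
    W[z<=0]=np.nan
    return W
E
python3 - <<'E'
from h import *
for n in('scene','side'):
    f=grab(n,n+'0.png'); np.savez(n+'0.npz',W=cloud(f),**f)
s=readout.observe(); print(s)
E
```

```text
pics
{'time_s': 0.1, 'q': array([-1.35470891e+00,  1.04597510e-01,  9.65742169e-02,  1.56390126e+00,
        2.12636719e-05,  1.35310423e+00]), 'joint_velocities': array([ 3.58916767e-05, -1.98918098e-03, -9.10090131e-05, -8.91854969e-05,
       -6.70288210e-05, -1.60176512e-03]), 'joint_torque': array([ 5.58877451e-03, -5.58201492e+01,  5.04724789e+01,  1.26962530e-02,
       -1.88634840e-04,  6.37809677e-06]), 'ee_pos': array([ 0.2521385 , -0.54413715,  0.23063968]), 'tcp_rot': array([[ 9.07383728e-01,  4.20303130e-01, -2.21132525e-04],
       [ 4.20303105e-01, -9.07383092e-01,  1.10654287e-03],
       [ 2.64431516e-04, -1.09700168e-03, -9.99999363e-01]]), 'force': array([ 0.73714508,  0.22680704, -0.09600857]), 'wrist_torque': array([ 0.03544855, -0.06575897,  0.02817682]), 'width': 0.08560779289196138}
```

View pics/scene0.png

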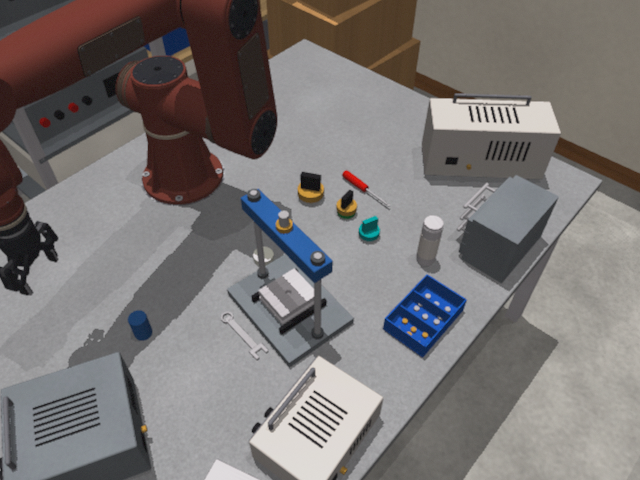

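View pics/side0.png

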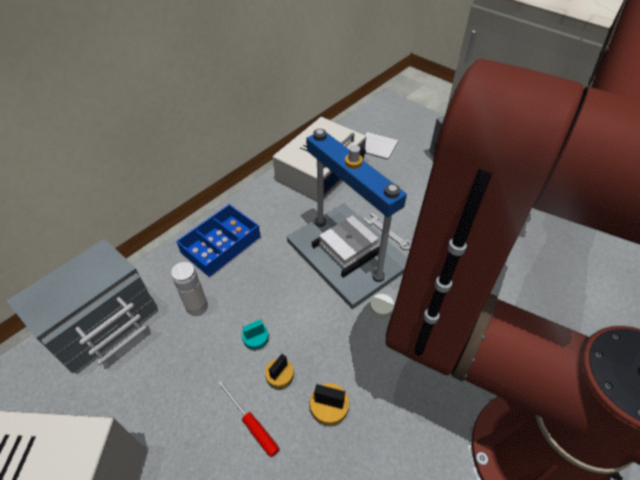

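Scene view: the small brass block (the target) is at (347,205), the big brass decoy at (311,187), the turquoise one at (370,229). The beam runs from (250,200) to (325,265). In the side view the target is at (279,371). Next I measure them.

```bash
python3 - <<'E'
from h import *
def ld(n):
    d=np.load(n+'0.npz'); return d['W'],d['frame'].astype(int)
for n,c in (('scene',(347,205)),('side',(279,371))):
    W,F=ld(n); v,u=np.mgrid[0:480,0:640]
    roi=(abs(u-c[0])<22)&(abs(v-c[1])<24)
    r,g,b=F[...,0],F[...,1],F[...,2]
    brass=roi&(r>120)&(r-b>60); blk=roi&(F.max(-1)<50)
    z=W[...,2]
    print(n,'brass n',brass.sum(),'z pct',np.nanpercentile(z[brass],[5,25,50,75,95]).round(4))
    p=W[brass]; t=p[(abs(p[:,2]-np.nanpercentile(p[:,2],80))<.003)]; print(' disc top bbox',t.min(0).round(4),t.max(0).round(4))
    p=W[blk]; p=p[p[:,2]>.04]; print(' rib n',len(p),'max z',np.percentile(p[:,2],[50,95,99]).round(4))
    t=p[p[:,2]>np.percentile(p[:,2],97)-.004]
    (cx,cy),wh,a=cv2.minAreaRect(t[:,:2].astype(np.float32)*1000); print(' rib top rect',cx,cy,wh,a,len(t))
    print(cv2.boxPoints(((cx,cy),wh,a)).round(1).tolist())
    # beam
    blue=(b>90)&(b-r>50)&(z>.30)&(z<.32)
    p=W[blue]; p=p[(np.hypot(*(p[:,:2]-np.median(p[:,:2],0)).T)<.16)]
    (cx,cy),wh,a=cv2.minAreaRect(p[:,:2].astype(np.float32)*1000); print(' beam',len(p),np.median(p[:,2]),cx,cy,wh,a,cv2.boxPoints(((cx,cy),wh,a)).round(1).tolist())
    # base plate
    base=(z>.021)&(z<.029)&(F.max(-1)-F.min(-1)<25)&(np.hypot(W[...,0]-cx/1000,W[...,1]-cy/1000)<.2)
    q=cv2.morphologyEx(base.astype(np.uint8),cv2.MORPH_OPEN,np.ones((3,3)))
    p=W[q>0]; (x,y),wh,a=cv2.minAreaRect(p[:,:2].astype(np.float32)*1000); print(' base',len(p),x,y,wh,a,np.median(p[:,2]))
    near=(np.hypot(W[...,0]-cx/1000,W[...,1]-cy/1000)<.05)&(z>.05)&(z<.1)
    print(' pile z hist',np.histogram(z[near],np.arange(.05,.1,.003)))
    for nm,l,hh in(('cleaner',.1,.16),):
        pass
W,F=ld('scene')
for nm,(x,y) in dict(cleaner=(432,225),cap=(140,318),disc=(262,256),drv=(355,182),drvend=(388,206),w0=(228,318),w1=(260,350)).items(): print(nm,W[y,x].round(3))
W,F=ld('side')
for nm,(x,y) in dict(cleaner=(184,270),disc=(383,303),drv=(262,434),drvend=(222,384),w1=(400,240)).items(): print(nm,W[y,x].round(3))
E
```

```text
scene brass n 191 z pct [0.0151 0.0227 0.0308 0.0334 0.0363]
 disc top bbox [0.4526 0.1867 0.031 ] [0.5104 0.2459 0.0367]
 rib n 120 max z [0.0668 0.0754 0.0764]
 rib top rect 485.4093322753906 215.54261779785156 (12.344693183898926, 40.139183044433594) 6.067019462585449 28
[[477.20001220703125, 234.8000030517578], [481.3999938964844, 194.89999389648438], [493.70001220703125, 196.1999969482422], [489.3999938964844, 236.1999969482422]]
 beam 1596 0.30849339418678234 588.6911010742188 -138.10804748535156 (52.25804901123047, 269.2780456542969) 79.92829132080078 [[451.6000061035156, -140.3000030517578], [716.7000122070312, -187.39999389648438], [725.7999877929688, -135.89999389648438], [460.70001220703125, -88.80000305175781]]
 base 2059 589.017333984375 -139.7840576171875 (200.61476135253906, 270.80950927734375) 80.29640197753906 0.02402293813905641
 pile z hist (array([  1,   7,   5,  10,  13, 111, 382, 411, 132,  17,   0,   0,   0,
         0,   0,   0]), array([0.05 , 0.053, 0.056, 0.059, 0.062, 0.065, 0.068, 0.071, 0.074,
       0.077, 0.08 , 0.083, 0.086, 0.089, 0.092, 0.095, 0.098
[... 661 characters left out ...]
, -86.30000305175781]]
 base 3410 585.1888427734375 -135.7919921875 (201.76683044433594, 273.2143859863281) 79.9028549194336 0.025174525077229032
 pile z hist (array([  0,   1,   9,   9,  13,  11,  95, 583, 244,   9,   1,   0,   0,
         0,   0,   0]), array([0.05 , 0.053, 0.056, 0.059, 0.062, 0.065, 0.068, 0.071, 0.074,
       0.077, 0.08 , 0.083, 0.086, 0.089, 0.092, 0.095, 0.098]))
cleaner [0.758 0.214 0.149]
cap [ 0.373 -0.424  0.067]
disc [ 0.482 -0.119  0.108]
drv [0.432 0.319 0.018]
drvend [0.564 0.31  0.011]
w0 [nan nan nan]
w1 [ 0.619 -0.274  0.004]
cleaner [0.748 0.225 0.152]
disc [ 0.419 -0.066  0.022]
drv [0.415 0.329 0.027]
drvend [0.554 0.314 0.017]
w1 [ 0.507 -0.263  0.006]
```

```bash
cat >> h.py <<'E'
def Rt(yaw,tilt=40):
    a,t=np.radians([yaw,tilt]); h=np.array([np.cos(a),np.sin(a),0])
    z=np.sin(t)*h-np.cos(t)*np.array([0,0,1]); y=np.array([-h[1],h[0],0])  # left of h
    return np.stack([np.cross(y,z),y,z],1)
from scipy.spatial.transform import Rotation as Ro
def cmd(p,R,p0=None,R0=None):
    s=readout.observe(); p0=s['ee_pos'] if p0 is None else p0; R0=s['tcp_rot'] if R0 is None else R0
    print('slide',(R0.T@(np.array(p)-p0)).round(4).tolist(),'rot',np.degrees(Ro.from_matrix(R0.T@R).as_rotvec()).round(1).tolist())
E
python3 - <<'E'
from h import *
s=readout.observe(); R0=s['tcp_rot']
cmd([.42,-.1,.42],R0)
R=Rt(-84); print(R.round(3)); hd=np.array([.480,.218,.061]); p=hd+.019*R[:,2]-.11*R[:,2]; print(p)
print('from mid'); cmd(p,R,np.array([.42,-.1,.42]),R0)
W=np.load('side0.npz')['W'];F=np.load('side0.npz')['frame']
for q in((330,410),(330,388),(255,328),(280,450)): print(q,W[q[1],q[0]])
E
```

```text
slide [0.339, -0.3327, -0.1889] rot [0.0, 0.0, 0.0]
[[-0.08   0.995  0.067]
 [ 0.762  0.105 -0.639]
 [-0.643  0.    -0.766]]
[0.47388575 0.27617324 0.13071004]
from mid
slide [0.2069, -0.3184, 0.2897] rot [-24.8, -34.7, -68.1]
(330, 410) [0.34480338 0.21055032 0.03866982]
(330, 388) [0.36070796 0.19299834 0.08953248]
(255, 328) [0.57657753 0.19165593 0.06093839]
(280, 450) [ 3.75568945e-01  3.22311734e-01 -2.38577372e-04]
```

Request:
{"op": "send_rows", "data": {"steps": [{"gripper":0,"slide":[0,0,-0.04],"rot":[0,0,0]},{"gripper":0,"slide":[0.339,-0.333,-0.189],"rot":[0,0,0]},{"gripper":0,"slide":[0.339,-0.333,-0.189],"rot":[0,0,0]},{"gripper":0,"slide":[0.339,-0.333,-0.189],"rot":[0,0,0]},{"gripper":0,"slide":[0.339,-0.333,-0.189],"rot":[0,0,0]},{"gripper":0,"slide":[0.339,-0.333,-0.189],"rot":[0,0,0]},{"gripper":0,"slide":[0.339,-0.333,-0.189],"rot":[0,0,0]},{"gripper":0,"slide":[0.339,-0.333,-0.189],"rot":[0,0,0]},{"gripper":0,"slide":[0.339,-0.333,-0.189],"rot":[0,0,0]},{"gripper":0,"slide":[0.339,-0.333,-0.189],"rot":[0,0,0]},{"gripper":0,"slide":[0.339,-0.333,-0.189],"rot":[0,0,0]},{"gripper":0,"slide":[0.339,-0.333,-0.189],"rot":[0,0,0]}]}}

```text
time_s: 1.1
ee_pos: [0.4066, -0.1333, 0.4089]
tcp_rot: [[0.908, 0.42, 0.0], [0.42, -0.908, -0.0], [0.0, 0.0, -1.0]]
force: [0.6, -0.6, -0.4]
width: 0.0428
```

```bash
python3 - <<'E'
from h import *
R=Rt(-84); hd=np.array([.480,.218,.061]); cmd(hd-.091*R[:,2],R)
E
```

```text
slide [0.233, -0.3433, 0.2782] rot [-24.8, -34.6, -68.1]
```

Request:
{"op": "send_rows", "data": {"steps": [{"gripper":0,"slide":[0.233,-0.343,0.1],"rot":[-24.8,-34.6,-68.1]},{"gripper":0,"slide":[0.233,-0.343,0.1],"rot":[-24.8,-34.6,-68.1]},{"gripper":0,"slide":[0.233,-0.343,0.2],"rot":[-24.8,-34.6,-68.1]},{"gripper":0,"slide":[0.233,-0.343,0.278],"rot":[-24.8,-34.6,-68.1]},{"gripper":0,"slide":[0.233,-0.343,0.278],"rot":[-24.8,-34.6,-68.1]},{"gripper":0,"slide":[0.233,-0.343,0.278],"rot":[-24.8,-34.6,-68.1]},{"gripper":0,"slide":[0.233,-0.343,0.278],"rot":[-24.8,-34.6,-68.1]},{"gripper":0,"slide":[0.233,-0.343,0.278],"rot":[-24.8,-34.6,-68.1]},{"gripper":0,"slide":[0.233,-0.343,0.278],"rot":[-24.8,-34.6,-68.1]},{"gripper":0,"slide":[0.233,-0.343,0.278],"rot":[-24.8,-34.6,-68.1]},{"gripper":0,"slide":[0.233,-0.343,0.278],"rot":[-24.8,-34.6,-68.1]},{"gripper":0,"slide":[0.233,-0.343,0.278],"rot":[-24.8,-34.6,-68.1]}]}}

```text
time_s: 2.1
ee_pos: [0.4707, 0.2653, 0.1364]
tcp_rot: [[-0.088, 0.994, 0.07], [0.759, 0.113, -0.642], [-0.645, -0.003, -0.764]]
force: [1.4, -0.7, 0.4]
width: 0.0423
```

Request:
{"op": "send_rows", "data": {"steps": [{"gripper":0,"slide":[0,0,0],"rot":[0,0,0]}]}}

```text
time_s: 2.18
ee_pos: [0.4676, 0.2659, 0.127]
tcp_rot: [[-0.095, 0.994, 0.061], [0.756, 0.112, -0.645], [-0.648, -0.016, -0.762]]
force: [-1.1, -0.4, -2.3]
width: 0.043
```

```bash
python3 - <<'E'
from h import *
s=readout.observe(); R=Rt(-84); print(s['q'].round(3),s['ee_pos'],s['force']); cmd(np.array([.480,.218,.061])-.091*R[:,2],R)
f=grab('wrist','w1.png'); np.savez('w1.npz',W=cloud(f),**f)
E
```

```text
[ 0.597  0.439  0.146  1.667 -0.604  2.172] [0.46755501 0.26590038 0.12702636] [-1.11607226 -0.35054895 -2.34316408]
slide [0.0048, 0.0074, -0.009] rot [-0.4, 0.4, 0.9]
```

View pics/w1.png

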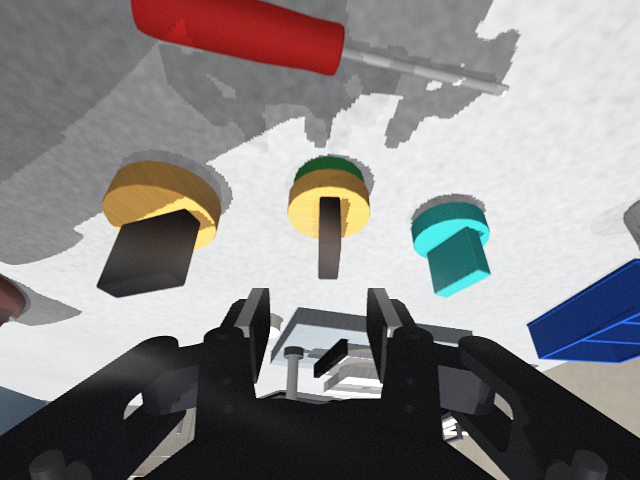

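The wrist view shows the target at (330,210) with the green ring beneath it. Its rib lies between the fingers, nearly centred.

```bash
python3 - <<'E'
from h import *
d=np.load('w1.npz'); W=d['W'];F=d['frame'].astype(int); v,u=np.mgrid[0:480,0:640]
roi=(abs(u-329)<25)&(v>195)&(v<283)&(F.max(-1)<75); p=W[roi]; p=p[(p[:,2]>.045)&(p[:,2]<.09)]
print(len(p),np.percentile(p[:,2],[5,50,95]))
t=p[p[:,2]>np.percentile(p[:,2],97)-.004]; (cx,cy),wh,a=cv2.minAreaRect(t[:,:2].astype(np.float32)*1000); print('rib top',len(t),cx,cy,wh,a,t[:,2].mean())
m=p[(p[:,2]<.07)];(cx,cy),wh,a=cv2.minAreaRect(p[:,:2].astype(np.float32)*1000); print('rib all',cx,cy,wh,a)
br=(abs(u-329)<50)&(v>160)&(v<240)&(F[...,0]-F[...,2]>60); q=W[br]; q=q[abs(q[:,2]-.035)<.004]; print('disc',len(q),q.min(0),q.max(0))
s=readout.observe(); T=(p-s['ee_pos'])@s['tcp_rot']; print('rib in tool',np.percentile(T,[2,50,98],axis=0).round(4))
g=(abs(u-329)<60)&(v>140)&(v<200)&(F[...,1]-F[...,0]>30)&(F[...,2]<F[...,1]); q=W[g];q=q[q[:,2]<.03]; print('ring',q.min(0),q.max(0))
E
```

```text
293 [0.04558748 0.05105629 0.05785715]
rib top 59 479.1405029296875 239.5233154296875 (2.2801449298858643, 9.527155876159668) 88.89512634277344 0.0570668604888662
rib all 477.4766540527344 239.5228729248047 (12.671497344970703, 2.741138458251953) 6.064267635345459
disc 2657 [0.45037342 0.18924734 0.03102198] [0.50857581 0.24806613 0.03855698]
rib in tool [[0.0271 0.0004 0.0714]
 [0.0323 0.0074 0.078 ]
 [0.0364 0.0126 0.0826]]
ring [0.45319904 0.2230274  0.00052004] [0.5050475  0.24617917 0.01669078]
```

```bash
python3 - <<'E'
from h import *
s=readout.observe(); print(s['ee_pos'])
R=Rt(-84); hd=np.array([.4797,.218,.063]); cmd(hd+(.019-.05)*R[:,2],R)
E
```

```text
[0.46887321 0.26432841 0.13157658]
slide [0.0081, 0.0063, 0.0518] rot [-0.3, 0.3, 0.6]
```

Request:
{"op": "send_rows", "data": {"steps": [{"gripper":0,"slide":[0.008,0.006,0.025],"rot":[-0.3,0.3,0.6]},{"gripper":0,"slide":[0.008,0.006,0.052],"rot":[-0.3,0.3,0.6]},{"gripper":0,"slide":[0.008,0.006,0.052],"rot":[-0.3,0.3,0.6]},{"gripper":0,"slide":[0.008,0.006,0.052],"rot":[-0.3,0.3,0.6]},{"gripper":0,"slide":[0.008,0.006,0.052],"rot":[-0.3,0.3,0.6]},{"gripper":0,"slide":[0.008,0.006,0.052],"rot":[-0.3,0.3,0.6]}]}}

```text
time_s: 2.73
ee_pos: [0.4819, 0.2373, 0.0963]
tcp_rot: [[-0.068, 0.995, 0.075], [0.768, 0.1, -0.633], [-0.637, 0.015, -0.771]]
force: [0.8, -0.6, 0.1]
width: 0.0427
```

```bash
python3 - <<'E'
from h import *
s=readout.observe(); print(s['ee_pos'],s['joint_velocities'].round(3),s['force'])
R=Rt(-84); hd=np.array([.4797,.218,.063]); cmd(hd+.019*R[:,2],R)
E
```

```text
[0.48185808 0.23729313 0.0962891 ] [ 0.007  0.008  0.001 -0.006 -0.    -0.003] [ 0.7814701  -0.55160325  0.07840251]
slide [0.0064, -0.0047, 0.0567] rot [0.5, -0.4, -0.7]
```

Request:
{"op": "send_rows", "data": {"steps": [{"gripper":0,"slide":[0.006,-0.005,0.02],"rot":[0.5,-0.4,-0.7]},{"gripper":0,"slide":[0.006,-0.005,0.04],"rot":[0.5,-0.4,-0.7]},{"gripper":0,"slide":[0.006,-0.005,0.057],"rot":[0.5,-0.4,-0.7]},{"gripper":0,"slide":[0.006,-0.005,0.057],"rot":[0.5,-0.4,-0.7]},{"gripper":0,"slide":[0.006,-0.005,0.057],"rot":[0.5,-0.4,-0.7]},{"gripper":0,"slide":[0.006,-0.005,0.057],"rot":[0.5,-0.4,-0.7]},{"gripper":0,"slide":[0.006,-0.005,0.057],"rot":[0.5,-0.4,-0.7]},{"gripper":0,"slide":[0.006,-0.005,0.057],"rot":[0.5,-0.4,-0.7]}]}}

```text
time_s: 3.4
ee_pos: [0.4803, 0.2055, 0.0474]
tcp_rot: [[-0.081, 0.994, 0.066], [0.761, 0.105, -0.64], [-0.643, -0.001, -0.766]]
force: [-0.8, 0.8, -1.0]
width: 0.0432
```

```bash
python3 - <<'E'
from h import *
s=readout.observe(); print(s['ee_pos'],s['joint_velocities'].round(3),s['force'])
R=Rt(-84); hd=np.array([.4797,.218,.063]); cmd(hd+.019*R[:,2],R)
grab('wrist','w2.png')
E
```

```text
[0.4802752  0.2055367  0.04739549] [-0.003  0.002 -0.009 -0.005  0.    -0.001] [-0.76462786  0.83402311 -1.03083956]
slide [-0.0005, 0.0007, -0.001] rot [-0.1, 0.0, 0.1]
```

View pics/w2.png

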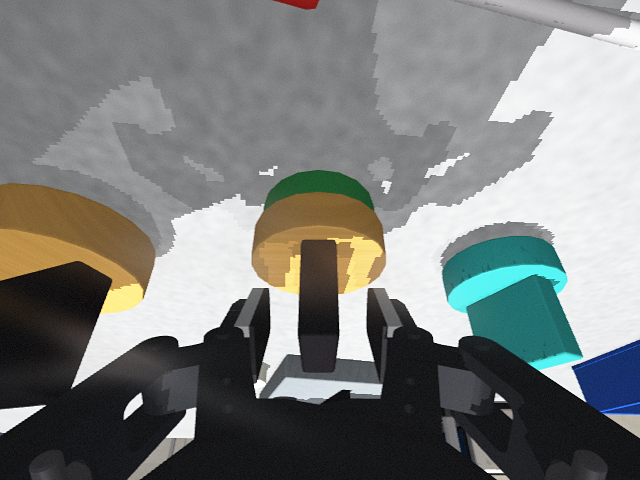

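The rib stands centred between the pads at (320,305), so I close the fingers.

Request:
{"op": "send_rows", "data": {"steps": [{"gripper":1,"slide":[0,0,0],"rot":[0,0,0]},{"gripper":1,"slide":[0,0,0],"rot":[0,0,0]},{"gripper":1,"slide":[0,0,0],"rot":[0,0,0]},{"gripper":1,"slide":[0,0,0],"rot":[0,0,0]},{"gripper":1,"slide":[0,0,0],"rot":[0,0,0]},{"gripper":1,"slide":[0,0,0],"rot":[0,0,0]},{"gripper":1,"slide":[0,0,0],"rot":[0,0,0]},{"gripper":1,"slide":[0,0,0],"rot":[0,0,0]}]}}

```text
time_s: 4.12
ee_pos: [0.4798, 0.2048, 0.0464]
tcp_rot: [[-0.081, 0.995, 0.065], [0.761, 0.104, -0.64], [-0.644, -0.003, -0.765]]
force: [0.8, 2.6, 3.1]
width: 0.0133
```

```bash
python3 - <<'E'
from h import *
s=readout.observe(); print(s['ee_pos'],s['tcp_rot'].round(4).tolist(),s['force'],s['wrist_torque'],s['width'])
# lift 60 mm straight up
cmd(s['ee_pos']+[0,0,.06],s['tcp_rot'])
E
```

```text
[0.47979248 0.20477895 0.04643637] [[-0.0815, 0.9946, 0.065], [0.761, 0.1042, -0.6404], [-0.6437, -0.0027, -0.7653]] [0.82917947 2.61366793 3.0671118 ] [ 0.75065208 -0.10767293  0.15693517] 0.013272608342466605
slide [-0.0386, -0.0002, -0.0459] rot [0.0, 0.0, 0.0]
```

Request:
{"op": "send_rows", "data": {"steps": [{"gripper":1,"slide":[-0.0065,0,-0.0077],"rot":[0,0,0]},{"gripper":1,"slide":[-0.019,0,-0.023],"rot":[0,0,0]},{"gripper":1,"slide":[-0.0386,0,-0.046],"rot":[0,0,0]},{"gripper":1,"slide":[-0.058,0,-0.069],"rot":[0,0,0]},{"gripper":1,"slide":[-0.064,0,-0.077],"rot":[0,0,0]},{"gripper":1,"slide":[-0.064,0,-0.077],"rot":[0,0,0]},{"gripper":1,"slide":[-0.064,0,-0.077],"rot":[0,0,0]},{"gripper":1,"slide":[-0.064,0,-0.077],"rot":[0,0,0]}]}}

```text
time_s: 4.78
ee_pos: [0.4789, 0.2049, 0.1441]
tcp_rot: [[-0.083, 0.995, 0.062], [0.76, 0.104, -0.641], [-0.644, -0.006, -0.765]]
force: [-0.4, -0.7, -4.7]
width: 0.0133
```

```bash
cat >> h.py <<'E'
Rg=np.array([[-0.0815, 0.9946, 0.065], [0.761, 0.1042, -0.6404], [-0.6437, -0.0027, -0.7653]]); pg=np.array([.47979,.20478,.04644])
hdT=Rg.T@(np.array([.4797,.218,.061])-pg)   # handle in tool
FO=np.array([.5865,-.137,0]); fx=np.array([-.1749,-.9846,0]); fy=np.array([.9846,-.1749,0])
def st():
    s=readout.observe(); h=s['ee_pos']+s['tcp_rot']@hdT; d=h-FO; zb=s['tcp_rot']@Rg.T@[0,0,1]
    base=h-.045*zb; e=base-FO
    print('t',round(s['time_s'],2),'base frame xyz mm',(1000*np.array([e@fx,e@fy,base[2]])).round(1),'zb',zb.round(4),'F',s['force'].round(2),'T',s['wrist_torque'].round(2),'w',round(s['width'],4),'qd',abs(s['joint_velocities']).max().round(3)); return s
def goto(x,y,z,yaw=-100.07):
    """block_base target in frame coords (m, z world), block level"""
    # tool R: rotate grasp R about world z so block stays level
    R=Ro.from_euler('z',yaw+84,degrees=True).as_matrix()@Rg
    h=FO+x*fx+y*fy+np.array([0,0,z+.045]); cmd(h-R@hdT,R)
E
python3 - <<'E'
from h import *
print(hdT); s=st(); print(s['q'].round(3))
goto(-.22,0,.12); goto(-.16,0,.12)
f=grab('scene','s2.png'); np.savez('s2.npz',W=cloud(f),**f)
f=grab('wrist','w3.png'); np.savez('w3.npz',W=cloud(f),**f)
E
```

```text
[ 0.00069548  0.0012487  -0.01961471]
t 4.78 base frame xyz mm [-330.8 -168.2  113.7] zb [0.0033 0.0011 1.    ] F [-0.42 -0.71 -4.74] T [ 1.19  0.12 -0.01] w 0.0133 qd 0.009
[ 0.501  0.294  0.009  1.605 -0.634  2.071]
slide [-0.1208, 0.1273, 0.0926] rot [10.2, 0.1, 12.4]
slide [-0.1649, 0.1107, 0.1298] rot [10.2, 0.1, 12.4]
```

View pics/s2.png

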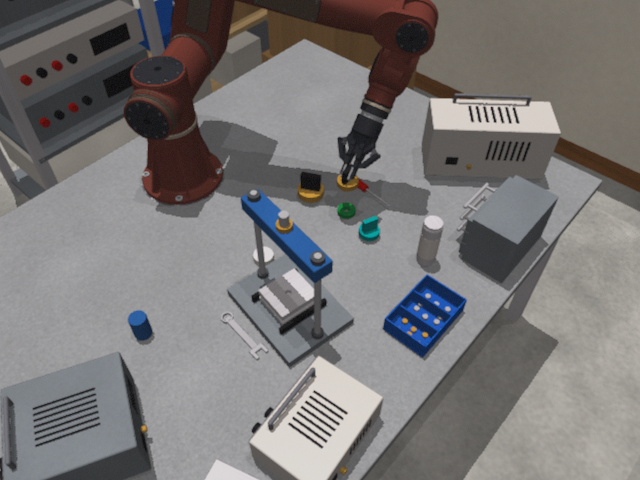

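The block is held. The ring at (347,210) is empty and nothing else has moved. Next I look closely at the pile.

```bash
python3 - <<'E'
from h import *
a=cv2.imread('pics/s2.png')[255:345,225:355]; b=cv2.imread('pics/side0.png')[195:305,285:415]
a=cv2.resize(a,(400*1,277),interpolation=cv2.INTER_CUBIC); b=cv2.resize(b,(400,338),interpolation=cv2.INTER_CUBIC)
c=np.zeros((600,800,3),np.uint8); c[:277,:400]=a; c[:338,400:]=b
w=cv2.resize(cv2.imread('pics/w3.png'),(340,255)); c[342:597,230:570]=w
cv2.imwrite('pics/c1.png',c)
E
```

```text
(no output)
```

View pics/c1.png

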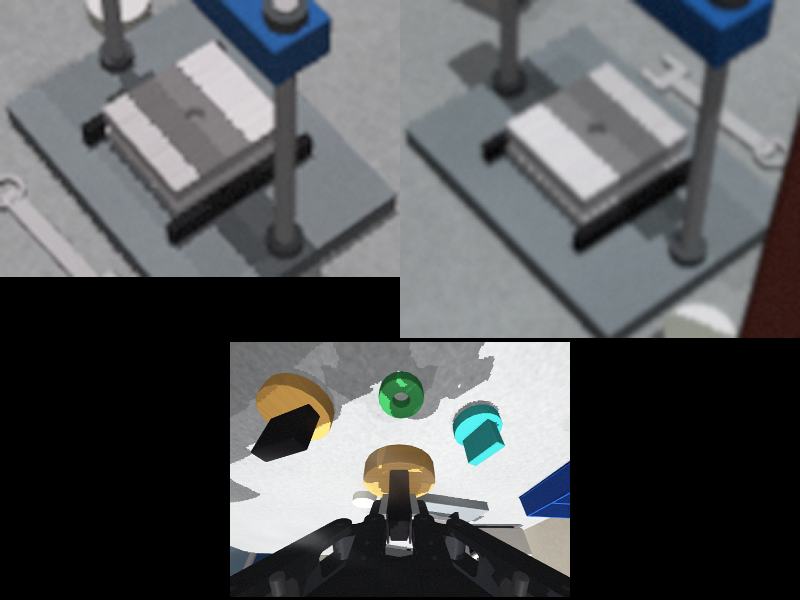

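Both fixed views show the hole as a dark spot, at scene (288.4,291.7) and side (349.3,236.6). I work out where it is in the frame.

```bash
python3 - <<'E'
from h import *
for n,fn,uv in(('scene','s2.npz',(288.4,291.7)),('side','side0.npz',(349.3,236.6))):
    d=np.load(fn); W=d['W'];F=d['frame'].astype(float); R=cv2.Rodrigues(d['rvec'])[0]; t=d['tvec'].ravel(); c=-R.T@t
    near=(np.hypot(W[...,0]-FO[0],W[...,1]-FO[1])<.045)&(W[...,2]>.06)&(W[...,2]<.09); zt=np.median(W[...,2][near])
    # darkest centroid near uv
    u0,v0=map(int,np.round(uv)); g=F.mean(-1)[v0-4:v0+5,u0-4:u0+5]; bg=np.median(g); w=np.clip(bg-8-g,0,None); v,u=np.mgrid[v0-4:v0+5,u0-4:u0+5]
    uc=np.array([(w*u).sum()/w.sum(),(w*v).sum()/w.sum()])
    for q in(uv,uc):
        ray=R.T@np.array([(q[0]-d['cx'])/d['fx'],(q[1]-d['cy'])/d['fy'],1])
        p=c+ray*(zt-c[2])/ray[2]; e=p-FO; print(n,q,'ztop',zt.round(4),'world',p.round(4),'frame',e@fx,e@fy)
    # plate top outline -> centre
    top=(abs(W[...,2]-zt)<.006)&(np.hypot(W[...,0]-FO[0],W[...,1]-FO[1])<.09)
    top=cv2.morphologyEx(top.astype(np.uint8),cv2.MORPH_OPEN,np.ones((3,3)))>0
    p=W[top][:,:2].astype(np.float32)*1000; r=cv2.minAreaRect(p); print('plate',r, 'frame',(np.array(r[0])/1000-FO[:2])@fx[:2],(np.array(r[0])/1000-FO[:2])@fy[:2])
E
```

```text
scene (288.4, 291.7) ztop 0.0713 world [ 0.5872 -0.1371  0.0713] frame 1.420050683054445e-05 0.0007453325440876623
scene [287.31863442 291.38122333] ztop 0.0713 world [ 0.5846 -0.1382  0.0713] frame 0.0015237655623722508 -0.0016718388402640796
plate ((587.7880249023438, -137.6278533935547), (113.89356994628906, 105.4222183227539), 79.97836303710938) frame 0.0003929088958740178 0.0013780008773803178
side (349.3, 236.6) ztop 0.073 world [ 0.5825 -0.1366  0.073 ] frame 0.0003064984043014013 -0.00405120007794538
side [348.79541985 236.10229008] ztop 0.073 world [ 0.5844 -0.137   0.073 ] frame 0.00038453615675390304 -0.0020209852398933143
plate ((585.4622192382812, -136.2813720703125), (112.56780242919922, 103.00921630859375), 80.63148498535156) frame -0.0005260532043457172 -0.0011474869628906655
```

Request:
{"op": "send_rows", "data": {"steps": [{"gripper":1,"slide":[-0.02,0.02,0.015],"rot":[1.7,0,2.1]},{"gripper":1,"slide":[-0.04,0.042,0.031],"rot":[3.4,0,4.1]},{"gripper":1,"slide":[-0.06,0.064,0.046],"rot":[5.1,0,6.2]},{"gripper":1,"slide":[-0.08,0.085,0.062],"rot":[6.8,0,8.3]},{"gripper":1,"slide":[-0.1,0.106,0.077],"rot":[8.5,0,10.4]},{"gripper":1,"slide":[-0.121,0.127,0.093],"rot":[10.2,0.1,12.4]},{"gripper":1,"slide":[-0.121,0.127,0.093],"rot":[10.2,0.1,12.4]},{"gripper":1,"slide":[-0.121,0.127,0.093],"rot":[10.2,0.1,12.4]},{"gripper":1,"slide":[-0.121,0.127,0.093],"rot":[10.2,0.1,12.4]},{"gripper":1,"slide":[-0.121,0.127,0.093],"rot":[10.2,0.1,12.4]},{"gripper":1,"slide":[-0.121,0.127,0.093],"rot":[10.2,0.1,12.4]}]}}

```text
time_s: 5.8
ee_pos: [0.6214, 0.0679, 0.1525]
tcp_rot: [[0.132, 0.985, -0.112], [0.754, -0.173, -0.633], [-0.643, -0.001, -0.766]]
force: [-0.8, 0.2, -4.8]
width: 0.0134
```

```bash
sed -i 's/^FO=.*; fx/FO=np.array([.5855,-.137,0]); fx/' h.py; python3 - <<'E'
from h import *
s=st(); print(s['q'].round(3)); goto(-.1,0,.105); goto(0,0,.105)
f=grab('wrist','w4.png')
E
```

```text
t 5.8 base frame xyz mm [-221.2    0.8  122.1] zb [-1.8e-03 -6.0e-04  1.0e+00] F [-0.85  0.21 -4.83] T [ 1.15 -0.26 -0.02] w 0.0134 qd 0.006
[ 0.193  0.578  0.385  1.671 -0.643  2.036]
slide [-0.0818, -0.001, 0.091] rot [0.1, -0.1, 0.0]
slide [-0.1584, -0.0011, 0.1553] rot [0.1, -0.1, 0.0]
```

View pics/w4.png

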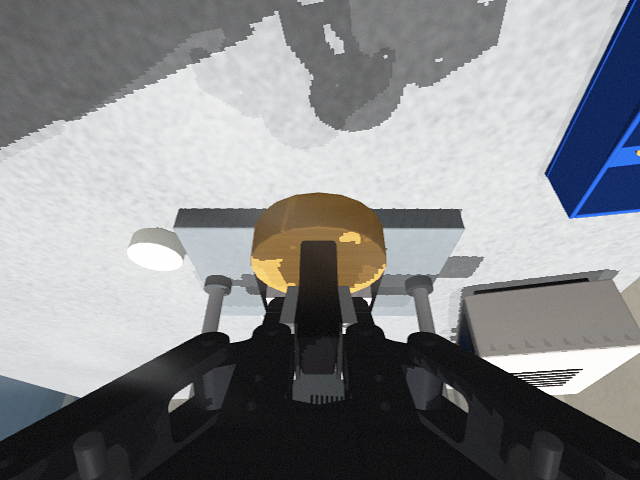

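Centred: the base edges are at u=177 and 463, the rods at 217 and 418, and the disc at 318. I go in under the beam.

Request:
{"op": "send_rows", "data": {"steps": [{"gripper":1,"slide":[-0.02,-0.001,0.03],"rot":[0.1,-0.1,0]},{"gripper":1,"slide":[-0.04,-0.001,0.053],"rot":[0.1,-0.1,0]},{"gripper":1,"slide":[-0.06,-0.001,0.072],"rot":[0.1,-0.1,0]},{"gripper":1,"slide":[-0.08,-0.001,0.09],"rot":[0.1,-0.1,0]},{"gripper":1,"slide":[-0.1,-0.001,0.106],"rot":[0.1,-0.1,0]},{"gripper":1,"slide":[-0.12,-0.001,0.123],"rot":[0.1,-0.1,0]},{"gripper":1,"slide":[-0.14,-0.001,0.14],"rot":[0.1,-0.1,0]},{"gripper":1,"slide":[-0.15,-0.001,0.148],"rot":[0.1,-0.1,0]},{"gripper":1,"slide":[-0.158,-0.001,0.155],"rot":[0.1,-0.1,0]},{"gripper":1,"slide":[-0.158,-0.001,0.155],"rot":[0.1,-0.1,0]},{"gripper":1,"slide":[-0.158,-0.001,0.155],"rot":[0.1,-0.1,0]},{"gripper":1,"slide":[-0.158,-0.001,0.155],"rot":[0.1,-0.1,0]}]}}

```text
time_s: 6.85
ee_pos: [0.5826, -0.1492, 0.1355]
tcp_rot: [[0.133, 0.985, -0.114], [0.753, -0.175, -0.634], [-0.644, -0.002, -0.765]]
force: [0.3, -0.5, -5.2]
width: 0.0132
```

```bash
python3 - <<'E'
from h import *
s=st(); print(s['q'].round(3)); goto(0,0,.09); goto(0,0,.06)
f=grab('side','sd5.png'); g=grab('scene','sc5.png')
a=f['frame'][130:310,270:430,::-1]; b=g['frame'][180:360,215:375,::-1]
cv2.imwrite('pics/c5.png',cv2.resize(np.hstack([a,b]),None,fx=2.5,fy=2.5,interpolation=cv2.INTER_CUBIC))
E
```

```text
t 6.85 base frame xyz mm [ -0.6   0.6 105.1] zb [-9.e-04  5.e-04  1.e+00] F [ 0.29 -0.47 -5.24] T [ 1.15 -0.14  0.  ] w 0.0132 qd 0.007
[-0.141  0.209 -0.092  1.3   -0.699  1.616]
slide [0.0093, -0.0005, 0.0119] rot [0.0, 0.0, -0.0]
slide [0.0286, -0.0005, 0.0349] rot [0.0, 0.0, -0.0]
```

View pics/c5.png

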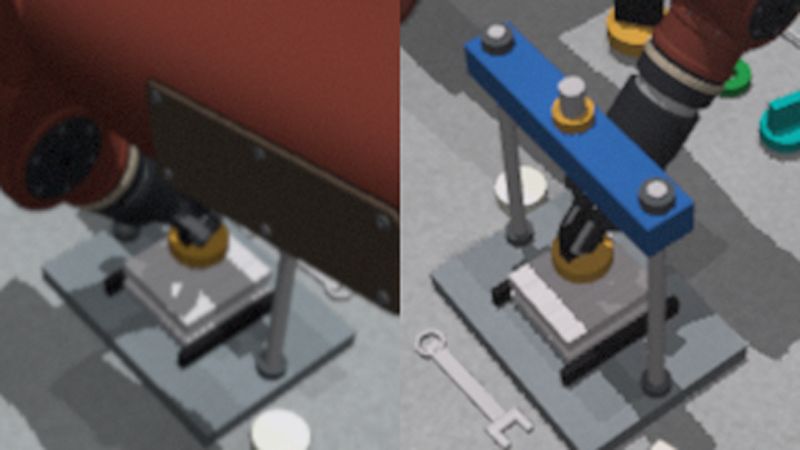

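The block hangs over the pile between the rods, and the beam is clear. I lower it gently.

Request:
{"op": "send_rows", "data": {"steps": [{"gripper":1,"slide":[0.004,0,0.005],"rot":[0,0,0]},{"gripper":1,"slide":[0.008,0,0.01],"rot":[0,0,0]},{"gripper":1,"slide":[0.0129,0,0.0153],"rot":[0,0,0]},{"gripper":1,"slide":[0.0129,0,0.0153],"rot":[0,0,0]},{"gripper":1,"slide":[0.0129,0,0.0153],"rot":[0,0,0]},{"gripper":1,"slide":[0.0129,0,0.0153],"rot":[0,0,0]}]}}

```text
time_s: 7.45
ee_pos: [0.5824, -0.1502, 0.1154]
tcp_rot: [[0.133, 0.984, -0.115], [0.753, -0.176, -0.634], [-0.644, -0.002, -0.765]]
force: [0.1, 0.2, -4.0]
width: 0.0132
```

```bash
python3 -c "
from h import *
st()"
```

```text
t 7.45 base frame xyz mm [ 0.4  0.6 85. ] zb [-7.e-04  1.e-03  1.e+00] F [ 0.08  0.22 -3.96] T [ 1.16 -0.2  -0.04] w 0.0132 qd 0.009
```

Request:
{"op": "send_rows", "data": {"steps": [{"gripper":1,"slide":[0.0006,0,0.0008],"rot":[0,0,0]},{"gripper":1,"slide":[0.0013,0,0.0015],"rot":[0,0,0]},{"gripper":1,"slide":[0.0019,0,0.0023],"rot":[0,0,0]},{"gripper":1,"slide":[0.0026,0,0.0031],"rot":[0,0,0]},{"gripper":1,"slide":[0.0026,0,0.0031],"rot":[0,0,0]},{"gripper":1,"slide":[0.0026,0,0.0031],"rot":[0,0,0]}]}}

```text
time_s: 7.95
ee_pos: [0.5823, -0.1502, 0.1114]
tcp_rot: [[0.134, 0.984, -0.115], [0.753, -0.176, -0.634], [-0.644, -0.002, -0.765]]
force: [-0.0, -0.2, -4.8]
width: 0.013
```

```bash
python3 -c "
from h import *
st()"
```

```text
t 7.95 base frame xyz mm [ 0.4  0.5 81. ] zb [-8.e-04  9.e-04  1.e+00] F [-0.02 -0.21 -4.78] T [ 1.16 -0.18 -0.01] w 0.013 qd 0.003
```

Request:
{"op": "send_rows", "data": {"steps": [{"gripper":1,"slide":[0.0006,0,0.0008],"rot":[0,0,0]},{"gripper":1,"slide":[0.0013,0,0.0015],"rot":[0,0,0]},{"gripper":1,"slide":[0.0019,0,0.0023],"rot":[0,0,0]},{"gripper":1,"slide":[0.0026,0,0.0031],"rot":[0,0,0]},{"gripper":1,"slide":[0.0026,0,0.0031],"rot":[0,0,0]},{"gripper":1,"slide":[0.0026,0,0.0031],"rot":[0,0,0]}]}}

```text
time_s: 8.45
ee_pos: [0.5823, -0.1502, 0.1073]
tcp_rot: [[0.134, 0.984, -0.115], [0.753, -0.176, -0.634], [-0.644, -0.002, -0.765]]
force: [-0.1, 0.7, -4.5]
width: 0.0131
```

```bash
python3 -c "
from h import *
st()"
```

```text
t 8.45 base frame xyz mm [ 0.4  0.5 76.9] zb [-8.e-04  9.e-04  1.e+00] F [-0.13  0.68 -4.51] T [ 1.13 -0.23 -0.  ] w 0.0131 qd 0.003
```

Request:
{"op": "send_rows", "data": {"steps": [{"gripper":1,"slide":[0.0006,0,0.0008],"rot":[0,0,0]},{"gripper":1,"slide":[0.0013,0,0.0015],"rot":[0,0,0]},{"gripper":1,"slide":[0.0019,0,0.0023],"rot":[0,0,0]},{"gripper":1,"slide":[0.0026,0,0.0031],"rot":[0,0,0]},{"gripper":1,"slide":[0.0026,0,0.0031],"rot":[0,0,0]},{"gripper":1,"slide":[0.0026,0,0.0031],"rot":[0,0,0]}]}}

```text
time_s: 8.95
ee_pos: [0.5824, -0.1502, 0.1034]
tcp_rot: [[0.134, 0.984, -0.115], [0.753, -0.176, -0.634], [-0.644, -0.002, -0.765]]
force: [-0.2, 0.1, -4.8]
width: 0.0131
```

```bash
python3 -c "
from h import *
st()"
```

```text
t 8.95 base frame xyz mm [ 0.4  0.6 72.9] zb [-8.e-04  9.e-04  1.e+00] F [-0.17  0.06 -4.77] T [ 1.13 -0.2  -0.02] w 0.0131 qd 0.002
```

Request:
{"op": "send_rows", "data": {"steps": [{"gripper":1,"slide":[0.0006,0,0.0008],"rot":[0,0,0]},{"gripper":1,"slide":[0.0013,0,0.0015],"rot":[0,0,0]},{"gripper":1,"slide":[0.0016,0,0.0019],"rot":[0,0,0]},{"gripper":1,"slide":[0.0016,0,0.0019],"rot":[0,0,0]},{"gripper":1,"slide":[0.0016,0,0.0019],"rot":[0,0,0]}]}}

```text
time_s: 9.37
ee_pos: [0.5825, -0.1503, 0.1011]
tcp_rot: [[0.134, 0.984, -0.114], [0.753, -0.176, -0.634], [-0.644, -0.001, -0.765]]
force: [-0.2, 0.3, -1.3]
width: 0.013
```

```bash
python3 -c "
from h import *
st()"
```

```text
t 9.37 base frame xyz mm [ 0.5  0.7 70.7] zb [-0.0012  0.0011  1.    ] F [-0.19  0.3  -1.26] T [ 0.93 -0.09 -0.05] w 0.013 qd 0.002
```

The force has changed by about +3.5 N with the base at 71 mm, where vision puts the pile top. So the disc lies on the plate with the pin in the hole. I take off the remaining weight, then check.

Request:
{"op": "send_rows", "data": {"steps": [{"gripper":1,"slide":[0.0004,0,0.0005],"rot":[0,0,0]},{"gripper":1,"slide":[0.0008,0,0.001],"rot":[0,0,0]},{"gripper":1,"slide":[0.0008,0,0.001],"rot":[0,0,0]},{"gripper":1,"slide":[0.0008,0,0.001],"rot":[0,0,0]}]}}

```text
time_s: 9.7
ee_pos: [0.5825, -0.1503, 0.0998]
tcp_rot: [[0.134, 0.984, -0.114], [0.753, -0.176, -0.634], [-0.644, -0.001, -0.765]]
force: [-0.1, 1.2, -0.4]
width: 0.0133
```

```bash
python3 -c "
from h import *
st()"
```

```text
t 9.7 base frame xyz mm [ 0.5  0.7 69.4] zb [-0.0012  0.0011  1.    ] F [-0.09  1.16 -0.44] T [ 0.85 -0.04 -0.04] w 0.0133 qd 0.002
```

Request:
{"op": "send_rows", "data": {"steps": [{"gripper":0.6,"slide":[0,0,0],"rot":[0,0,0]},{"gripper":0.4,"slide":[0,0,0],"rot":[0,0,0]},{"gripper":0.2,"slide":[0,0,0],"rot":[0,0,0]},{"gripper":0,"slide":[0,0,0],"rot":[0,0,0]},{"gripper":0,"slide":[0,0,0],"rot":[0,0,0]},{"gripper":0,"slide":[0,0,0],"rot":[0,0,0]},{"gripper":0,"slide":[0,0,0],"rot":[0,0,0]}]}}

```text
time_s: 10.28
ee_pos: [0.5824, -0.1503, 0.0997]
tcp_rot: [[0.134, 0.984, -0.115], [0.753, -0.176, -0.634], [-0.644, -0.002, -0.765]]
force: [-0.6, -0.2, 0.5]
width: 0.0428
```

```bash
python3 - <<'E'
from h import *
st(); f=grab('wrist','w6.png')
E
```

```text
t 10.28 base frame xyz mm [ 0.5  0.6 69.2] zb [-0.001  0.001  1.   ] F [-0.65 -0.24  0.45] T [ 0.58 -0.12  0.01] w 0.0428 qd 0.002
```

View pics/w6.png

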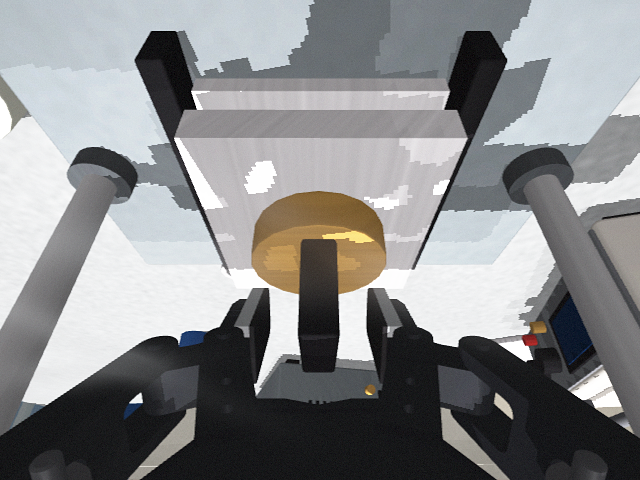

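The fingers are off on both sides, and the disc sits flush on the plate at (318,245). I retract.

Request:
{"op": "send_rows", "data": {"steps": [{"gripper":0,"slide":[0,0,-0.01],"rot":[0,0,0]},{"gripper":0,"slide":[0,0,-0.025],"rot":[0,0,0]},{"gripper":0,"slide":[0,0,-0.045],"rot":[0,0,0]},{"gripper":0,"slide":[0,0,-0.06],"rot":[0,0,0]},{"gripper":0,"slide":[0.02,0,-0.077],"rot":[0,0,0]},{"gripper":0,"slide":[0.04,0,-0.094],"rot":[0,0,0]},{"gripper":0,"slide":[0.06,0,-0.11],"rot":[0,0,0]},{"gripper":0,"slide":[0.08,0,-0.127],"rot":[0,0,0]},{"gripper":0,"slide":[0.1,0,-0.144],"rot":[0,0,0]},{"gripper":0,"slide":[0.1,0,-0.144],"rot":[0,0,0]},{"gripper":0,"slide":[0.1,0,-0.144],"rot":[0,0,0]},{"gripper":0,"slide":[0.1,0,-0.144],"rot":[0,0,0]}]}}

```text
time_s: 11.33
ee_pos: [0.6124, 0.0164, 0.1457]
tcp_rot: [[0.133, 0.984, -0.114], [0.753, -0.176, -0.634], [-0.644, -0.001, -0.765]]
force: [0.0, -0.3, 0.4]
width: 0.0428
```

```bash
python3 - <<'E'
from h import *
s=readout.observe(); print(s['ee_pos'],s['force'])
for n in('scene','side','wrist'):
    f=grab(n,n+'7.png'); W=cloud(f);F=f['frame'].astype(int); e=W-FO
    X=e@fx;Y=e@fy
    br=(np.hypot(X,Y)<.045)&(F[...,0]-F[...,2]>50)&(F[...,0]>90)&(W[...,2]<.13)
    q=W[br]
    if len(q)<20: print(n,len(q)); continue
    t=q[abs(q[:,2]-np.percentile(q[:,2],80))<.003]; A=np.c_[t[:,:2]-t[:,:2].mean(0),np.ones(len(t))]; c=np.linalg.lstsq(A,t[:,2],rcond=None)[0]
    print(n,len(q),'disc top z',np.percentile(q[:,2],[5,50,80,95]).round(4),'slope',c[:2].round(3),'X',X[br].min().round(4),X[br].max().round(4),'Y',Y[br].min().round(4),Y[br].max().round(4))
    pl=(abs(X)<.06)&(abs(Y)<.055)&(np.hypot(X,Y)>.036)&(W[...,2]>.055)&(W[...,2]<.08); print('  pile top',np.median(W[pl][:,2]))
a=cv2.imread('pics/scene7.png')[170:370,210:370]; b=cv2.imread('pics/side7.png')[130:330,270:430]
cv2.imwrite('pics/c7.png',cv2.resize(np.hstack([a,b]),None,fx=2.5,fy=2.5,interpolation=cv2.INTER_CUBIC))
E
```

```text
[0.6123773  0.01639604 0.14565412] [ 0.00275939 -0.31408534  0.36931644]
scene 192 disc top z [0.0809 0.0847 0.0871 0.0891] slope [0.01  0.001] X -0.0299 0.0304 Y -0.025 0.0328
  pile top 0.06640004024411976
side 0
wrist 1863 disc top z [0.0706 0.0848 0.0856 0.0859] slope [-0.003 -0.018] X -0.03 0.0281 Y -0.0288 0.0292
  pile top 0.06727120175044922
```

View pics/c7.png

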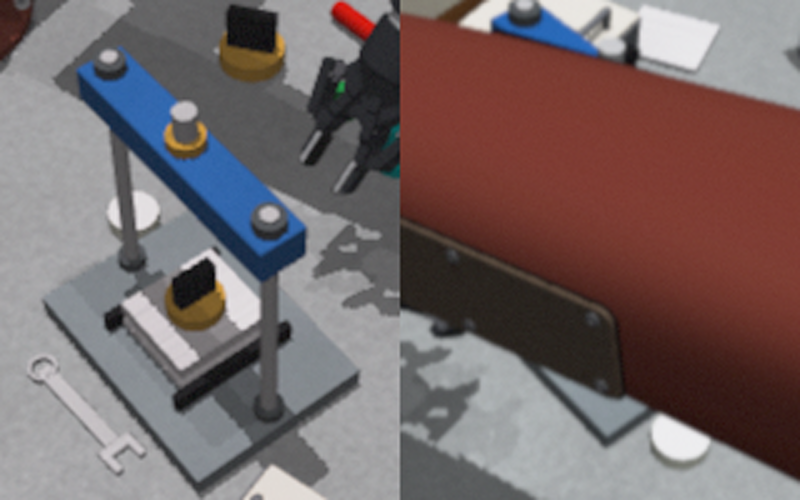

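```bash
python3 -c "
from h import *
print(robot.close_job())"
```

```text
the job is handed in; nothing more can be done
None
```

I took the small brass block from the green ring with the tool leaning 40° and carried it in under the beam. I lowered it in steps of 2 to 4 mm until the wrist force changed by about 3.5 N, released it on the pile, backed off and handed the job in at about 11.5 s of the 51 s allowed.

- **Seating:** the disc top measured 85.6 mm and the pile top 67 mm. That gap is the disc's own 18 mm thickness, so the disc lies flush with the pin in the hole.
- **Position and level:** the axis is within about 1–2 mm of the frame's middle. Slope was at most 1° (noise of the fit), and the wrist force was near zero after release.
- **Feeling for the hole:** I saw the hole in both fixed camera images and aimed straight at it. The pin went in on the first descent, so I made no sideways search.
- **What I could not check:** at the end the side camera's view of the block was blocked by the arm, so the final check rests on the scene and wrist cameras. The two fixed cameras disagreed by about 4–6 mm on positions, so I used the mean. I saw no bystander moved, but I did not measure them at the end.

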